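# Load a spring scale and find which way its adjuster cap unscrews

## Robot

A 6-joint arm with a two-finger parallel gripper is mounted at the origin on the work surface. World frame = base frame: x ahead of the robot, y to its left, z up, the work surface at z = 0. Lengths are in mm, angles in rad, forces in N, time in s.
With the tool pointing down it reaches from about 425 to 1125 mm from the base axis. Payload 14.9 kg.
Tool frame: the origin (TCP) lies midway between the tips of the shut fingers; the grasp point (between the pads) lies 19 mm behind it; y points along the fingers, z is the direction in which the jaws open and shut, and the axes are right-handed (so a half turn about y gives the same grasp; the last joint's range is limited). The gripper opens to 91 mm and grips with 3 to 60 N. Pads are 32 mm wide; open, the fingers measure 118 mm over their backs; the gripper's body (76 mm by 178 mm) begins 60 mm behind the grasp point.
Start: joints at [-1.308, 0.379, 1.734, -0, 1.028, -0.033], TCP at [204.049, -669.613, 213.932] pointing down, gripper open.
Joint ranges: [-2.77, 2.77], [-0.74, 2.19], [0, 2.66], [-1.06, 4.2], [0.31, 2.87], [-3.08, 3.08]. Speed limits (rad/s): [1.89, 1.89, 2.39, 3.14, 3.14, 3.14].

## Interface

Orientations are given as a unit quaternion [x, y, z, w].
In Python, from bench import r, capture gives the robot as it stands.
- The arm moves only by the tool send_rows, never from a script. Its argument "steps" is a list of rows, each a list of 2 entries, a list of its own where there are three numbers: the shift along the world's x, y, z in m, then the turn, a rotation vector about the world's x, y, z in rad. A call has 1 to 12 rows; each row is the pose to reach, as a shift and turn from the pose commanded when the call began; what a row does not reach only later rows make up. A row lasts 1/12 s, in which the tool goes at most 41.7 mm and 7.16 degrees, less where a joint would pass 70% of its speed; a pose out of reach is approached as far as the arm can. A call with a gripper value outside its range is refused whole. "gripper" is the finger opening in m, from 0 to 0.0912, set as the call begins (left out, the last holds). The fingers move at their own pace and stop on an object; "squeeze" is the grip in N (left out, the last holds). Time passes only in rows, so rows that repeat a pose let the fingers close. It gives the time, the measured TCP pose, the force and the opening at its end, in the units of the state.
- r.sense(): the state, without advancing time (a new reading comes with each control period).
- capture(name): name is "side" or "top"; returns a dict with "image" (400x640x3 uint8, blue, green, red), "fx", "fy", "cx", "cy" (pixels), "dist_coeffs" ([k1, k2, p1, p2, k3] as OpenCV has them; the pictures are not rectified), "T" (4x4, takes a point from camera to world coordinates). Camera axes: x right, y up, looking along -z (the intrinsics and any distortion apply to the point x, -y, -z); pixel columns grow to the right and rows downward; lengths in mm; the calibration is good to about 2 mm. A picture is of the moment at which its call begins. There is no depth.
- r.hand_in(): hands the job in, once; it reports no verdict.
The state is a dict: "t": time; "joints": joint angles; "joint_velocities": joint speeds; "tau": joint torques, N m; "eef_pos": TCP position; "ee_rot": TCP orientation; "contact_force": force on the tool from outside, world axes, zero at the start; "moment": the same for the moment, N m; "finger_gap": finger opening in mm.
Only numpy, scipy, OpenCV 4.12 (cv2) and the standard library are available. Lean on these libraries where they do the work, as an engineer would, in place of code of your own. Each camera call takes 0.05 s, during which the arm holds its last target.

## Task

This used kitchen scale is being checked before sale: first stand the biggest of the three check weights upright in the middle of the scale's pan, set down gently so that the pan is not knocked to its stop, and let go of it. Then take off the ribbed round cap that covers the adjuster beside the pan: nobody knows whether its quick thread is right- or left-handed, so try loosening it both ways until it comes free. Lift the cap at least 5 cm above where it sat and finish while still holding it up there, still and touching nothing else, with the weight still on the pan and everything else on the table left where it was.

Things in the scene. Friction and masses are not known exactly. Their poses are not given: they have to be found in the camera images.
- scale: white low bench spring scale, fixed, housing 170 (its x) x 260 (its y) mm, top face 80 mm above the table; origin on the table under its centre; z up. The round pan is centred 60 mm to its +y, the capped adjuster neck 85 mm to its -y
- pan_center (a point): centre of the upper face of the scale's round flat steel pan (diameter 120 mm, 5 mm thick, thin 2 mm rim), 130 mm above the table when empty; moves with the pan
- pan (a joint): how far the pan is pressed down, m: 0 empty, stop at 0.025; spring 600 N/m, about 0.0075 under the biggest weight alone; the pan stays level
- neck_top (a point): centre of the top of the fixed brass neck inside the cap, 104 mm above the table, 40 mm over its tabs. Quick thread, angles from the cap as found: a hard stop about 0.15 rad the wrong way; the right way, it lifts straight off from 0.75 rad on, up to a hard stop at 1.3 rad (0.95 to 1.1 best). Turning does not raise it. The right way differs from run to run
- cap_center (a point): centre of the black ribbed round cap on the neck, 48 mm diameter, 42 mm high, about 70 g; z along its axis, up. Seated, its top is 125 mm above the table, its underside 3 mm above the housing; upper half solid, hollow below with three inner lugs. It has 2 to 3 mm of play up and down and cannot be pulled off until turned free; its thread hand (clockwise or counter-clockwise) cannot be seen
- big_weight_center (a point): centre (half-way up) of the biggest check weight: brass, upright cylinder 38 mm diameter, 74 mm high, 500 g; the cylinder reaches 53 mm up, above it a neck and a 22 mm knob
- big_weight: the same weight; origin at the centre of its underside
- cap: the same cap; origin at the centre of its underside, 21 mm below its centre
- mid_weight_center (a point): centre of the middle check weight, same shape, 29 mm diameter, 52 mm high, 200 g; leave it
- small_weight_center (a point): centre of the smallest check weight, same shape, 23 mm diameter, 40 mm high, 100 g; leave it
- range_knob: loose black stove knob, 48 mm diameter, 28 mm high; origin at its underside; leave it
- portion_cup: loose steel portion cup, 68 mm across, 45 mm high; origin at its underside; leave it
- spice_jar: loose amber jar, 42 mm diameter, 85 mm high; origin at its underside; leave it
- screwdriver: loose screwdriver, 190 mm long, lying; leave it
Things that resemble listed ones, but are neither listed nor needed, are in the scene too. Leave any pink or red look-alike of the big_weight alone. Leave any pink look-alike of the cap alone.

How it is judged:
By the outcome, as a careful person would: the job done as asked, in the order asked, and still so for the second after the job is handed in, while the arm keeps its last pose, push and grip.
It also fails if it takes over 58 s, if anything falls off the work surface, if the arm or the gripper's body presses on something with over 40 N, if the wrist force passes 120 N, or if a joint passes its speed limit or range.

## Working session

There is one attempt and no reset: what is moved stays moved. The work goes in short steps, Python scripts to look and compute and a tool call to move; the robot and the scene stay as the last step left them, time stands still between calls to the robot, and variables do not carry over. Pictures are saved under pics/ and viewed, and the job is handed in when it is done.

Besides the shell and the picture viewer there is one more tool, called after "Request:" as name(argument=value, ...), one argument or row to a line, values as JSON. send_rows: Moves the arm, as the interface text tells. Its arguments: {"type":"object","properties":{"steps":{"type":"array","items":{"type":"array"}},"gripper":{"type":"number"},"squeeze":{"type":"number"}},"required":["steps"]}

```bash
ls; mkdir -p pics; python3 - <<'E'
from bench import r,capture
import cv2,json,numpy as np
print(r.sense())
for n in("side","top"):
    c=capture(n); cv2.imwrite(f"pics/{n}0.png",c["image"]); print(n,c["fx"],c["fy"],c["cx"],c["cy"],c["dist_coeffs"],np.round(c["T"],3).tolist())
E
```

```text
pics
{'t': 0.0, 'joints': array([-1.30834650e+00,  3.79400188e-01,  1.73478451e+00, -1.41051113e-05,
        1.02848260e+00, -3.32974336e-02]), 'joint_velocities': array([ 0.0007801 ,  0.00144595,  0.00255597, -0.00177269, -0.00089489,
       -0.00112663]), 'tau': array([ 3.77892839e-04, -7.63725471e+01, -4.34377062e+01,  6.50351727e-02,
        4.22368327e-02, -7.00363603e-05]), 'eef_pos': array([ 203.90898831, -669.22977676,  213.29225799]), 'ee_rot': array([-0.104232  ,  0.69976633, -0.6990124 ,  0.10413665]), 'contact_force': array([ 0.59378437,  0.06050164, -0.5825644 ]), 'moment': array([-0.02747915,  0.01108574,  0.02784713]), 'finger_gap': 91.51374531085874}
side 511.3575102874062 511.3575102874062 321.5437696938946 198.54273057552865 [0.02112753 0.         0.         0.         0.        ] [[-0.923, 0.212, -0.322, 104.714], [-0.385, -0.486, 0.785, 1067.221], [0.01, 0.848, 0.53, 862.41], [0.0, 0.0, 0.0, 1.0]]
top 421.9846150389645 421.9846150389645 322.20949156436023 195.04047882346217 [-0.11009387  0.          0.          0.          0.        ] [[-0.022, 0.98, -0.199, 304.136], [-1.0, -0.023, -0.0, -2.622], [-0.005, 0.199, 0.98, 1350.432], [0.0, 0.0, 0.0, 1.0]]
```

View pics/side0.png

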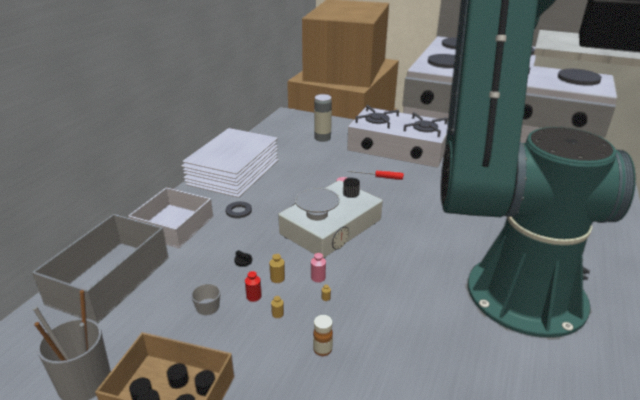

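View pics/top0.png

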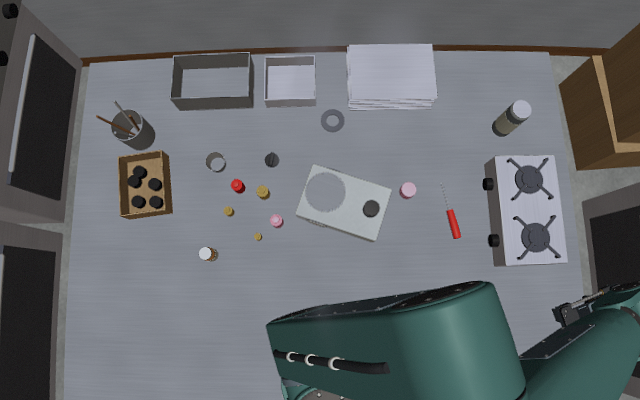

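The side view shows the brass big weight at about (277,268), the pan at (317,205) and the cap at (351,188). In the top view they are at (263,192), (325,192) and (371,209). I'll enlarge both.

```bash
cat > h.py <<'E'
import numpy as np,cv2
from bench import r,capture
def crop(n,x0,y0,w,h,s,out,c=None):
    c=c or capture(n); im=c["image"][y0:y0+h,x0:x0+w]
    im=cv2.resize(im,None,fx=s,fy=s,interpolation=cv2.INTER_CUBIC)
    for k in range((-x0)%10,w,10): cv2.putText(im,str(x0+k),(k*s,8),0,.3,(0,0,255)); cv2.line(im,(k*s,10),(k*s,16),(0,0,255),1)
    for k in range((-y0)%10,h,10): cv2.putText(im,str(y0+k),(0,k*s+4),0,.3,(0,0,255)); cv2.line(im,(22,k*s),(28,k*s),(0,0,255),1)
    cv2.imwrite("pics/"+out,im); return c
def ray(c,u,v):
    K=np.array([[c["fx"],0,c["cx"]],[0,c["fy"],c["cy"]],[0,0,1]])
    p=cv2.undistortPoints(np.array([[[u,v]]],float),K,np.array(c["dist_coeffs"]))[0,0]
    T=np.array(c["T"]); return T[:3,3],T[:3,:3]@np.array([p[0],-p[1],-1])
def atz(c,u,v,z):
    o,d=ray(c,u,v); return o+d*(z-o[2])/d[2]
def proj(c,P):
    T=np.array(c["T"]); q=T[:3,:3].T@(np.array(P,float)-T[:3,3])
    K=np.array([[c["fx"],0,c["cx"]],[0,c["fy"],c["cy"]],[0,0,1]])
    return cv2.projectPoints(np.array([[q[0],-q[1],-q[2]]]),np.zeros(3),np.zeros(3),K,np.array(c["dist_coeffs"]))[0][0,0]
def tri(cs,ps):
    A=np.zeros((3,3));b=np.zeros(3)
    for c,(u,v) in zip(cs,ps):
        o,d=ray(c,u,v); d=d/np.linalg.norm(d); M=np.eye(3)-np.outer(d,d); A+=M;b+=M@o
    return np.linalg.solve(A,b)
E
python3 - <<'E'
from h import *
crop("top",220,155,180,100,4,"t1.png"); crop("side",240,160,160,130,4,"s1.png")
E
```

```text
(no output)
```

View pics/t1.png

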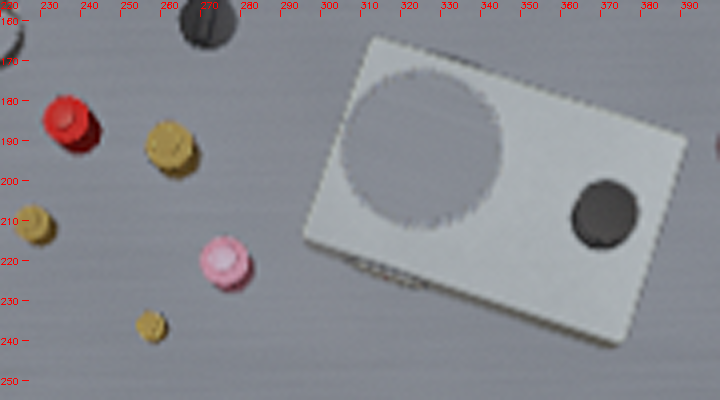

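View pics/s1.png

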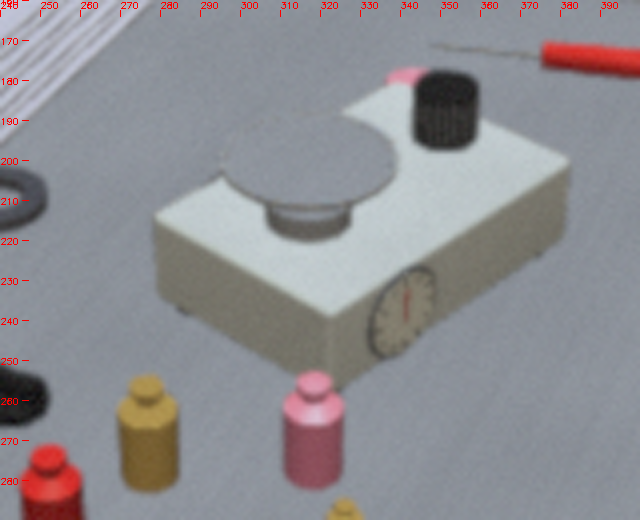

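```bash
python3 - <<'E'
from h import *
t=capture("top");s=capture("side")
np.set_printoptions(precision=1,suppress=True)
print("knobtop",atz(t,262.4,190.7,74),atz(s,276.7,254.8,74),tri([t,s],[(262.4,190.7),(276.7,254.8)]))
print("shoulder t",atz(t,262.5,191.5,53))
print("cap top",atz(t,371.2,208.4,125),atz(s,351.5,182,125),tri([t,s],[(371.2,208.4),(351.5,182)]))
print("pan",atz(t,325.5,192,130),atz(s,317.3,200,130),tri([t,s],[(325.5,192),(317.3,200)]))
for p in [(312.5,164.5),(391.5,189),(374.5,241),(296,215)]: print("corner",p,atz(t,*p,80))
for p in [(278.5,213.5),(322.5,239),(382,200)]: print("corner s",p,atz(s,*p,80))
E
```

```text
knobtop [581.5 183.1  74. ] [583.7 186.6  74. ] [583.5 184.   71.7]
shoulder t [583.5 185.9  53. ]
cap top [ 509.5 -145.5  125. ] [ 507.6 -140.9  125. ] [ 509.7 -146.   121.9]
pan [561. -12. 130.] [556.6  -5.1 130. ] [560.8 -12.3 125.1]
corner (312.5, 164.5) [660.1  26.1  80. ]
corner (391.5, 189) [ 576.2 -216.4   80. ]
corner (374.5, 241) [ 417.2 -156.4   80. ]
corner (296, 215) [502.   79.1  80. ]
corner s (278.5, 213.5) [658.1  28.4  80. ]
corner s (322.5, 239) [501.8  88.9  80. ]
corner s (382, 200) [ 416.7 -152.6   80. ]
```

```bash
python3 - <<'E'
from h import *
from scipy.spatial.transform import Rotation as R
np.set_printoptions(precision=3,suppress=True)
s=r.sense(); print(s["t"],R.from_quat(s["ee_rot"]).as_matrix(),s["eef_pos"])
t=capture("top")
for n,p,z in [("red",(236,184.5),53),("pink",(276.5,220),53),("knob",(272,159),28),("mid",(228.5,211),40),("small",(258,236.5),30),("pinkcap",(408,189),42)]: print(n,atz(t,*p,z))
E
```

```text
0.3 [[-0.957 -0.     0.291]
 [-0.291  0.    -0.957]
 [-0.    -1.    -0.   ]] [ 204.009 -669.487  213.693]
red [608.167 270.555  53.   ]
pink [491.873 141.716  53.   ]
knob [696.587 159.131  28.   ]
mid [525.702 295.725  40.   ]
small [444.077 202.782  30.   ]
pinkcap [ 583.119 -275.614   42.   ]
```

Request:
send_rows(
  steps=[
    [[0.015, 0.025, 0], [0, 0, 0]],
    [[0.036, 0.058, 0], [0, 0, 0]],
    [[0.057, 0.091, 0], [0, 0, 0]],
    [[0.078, 0.125, 0], [0, 0, 0]],
    [[0.099, 0.158, 0], [0, 0, 0]],
    [[0.12, 0.192, 0], [0, 0, 0]],
    [[0.141, 0.225, 0], [0, 0, 0]],
    [[0.162, 0.259, 0], [0, 0, 0]],
    [[0.183, 0.292, 0], [0, 0, 0]],
    [[0.204, 0.326, 0], [0, 0, 0]],
    [[0.225, 0.36, 0], [0, 0, 0]],
    [[0.25, 0.4, 0], [0, 0, 0]],
  ],
  gripper=0.065,
)

```text
t: 1.35
eef_pos: [451.7, -272.6, 214.2]
ee_rot: [0.104, -0.699, 0.7, -0.104]
contact_force: [0.5, 0.4, -0.5]
finger_gap: 65.2
```

Request:
send_rows(
  steps=[
    [[0.011, 0.038, 0], [0, 0, 0]],
    [[0.022, 0.076, 0], [0, 0, 0]],
    [[0.033, 0.114, 0], [0, 0, 0]],
    [[0.044, 0.152, 0], [0, 0, 0]],
    [[0.055, 0.19, 0], [0, 0, 0]],
    [[0.066, 0.228, 0], [0, 0, 0]],
    [[0.077, 0.266, 0], [0, 0, 0]],
    [[0.088, 0.304, 0], [0, 0, 0]],
    [[0.099, 0.342, 0], [0, 0, 0]],
    [[0.11, 0.38, 0], [0, 0, 0]],
    [[0.12, 0.42, 0], [0, 0, 0]],
    [[0.129, 0.454, 0], [0, 0, 0]],
  ],
)

```text
t: 2.35
eef_pos: [580.4, 182.3, 214.1]
ee_rot: [-0.104, 0.699, -0.699, 0.105]
contact_force: [-0.0, -0.4, 0.7]
finger_gap: 64.9
```

```bash
python3 - <<'E'
from h import *
s=r.sense();print(s["t"],s["eef_pos"],s["joints"],s["finger_gap"],s["ee_rot"])
E
```

```text
2.35 [580.39960226 182.33604217 214.09421975] [2.66043535e-01 2.36847728e-01 1.92453243e+00 1.10856045e-04
 9.79748829e-01 1.54042264e+00] 64.9171898098843 [-0.10423551  0.69940971 -0.69930651  0.10455344]
```

Request:
send_rows(
  steps=[
    [[0, 0, -0.02], [0, 0, 0]],
    [[0, 0, -0.05], [0, 0, 0]],
    [[0, 0, -0.08], [0, 0, 0]],
    [[0, 0, -0.105], [0, 0, 0]],
    [[0, 0, -0.12], [0, 0, 0]],
    [[0, 0, -0.12], [0, 0, 0]],
  ],
)

```text
t: 2.85
eef_pos: [578.2, 179.2, 90.7]
ee_rot: [0.106, -0.699, 0.7, -0.103]
contact_force: [-1.5, -1.6, -0.8]
finger_gap: 65.3
```

```bash
python3 - <<'E'
from h import *
s=r.sense();print(s["t"],s["eef_pos"])
crop("top",200,130,130,110,5,"t2.png"); crop("side",210,170,150,120,5,"s2.png")
E
```

```text
2.85 [578.16586956 179.23881159  90.72951419]
```

View pics/t2.png

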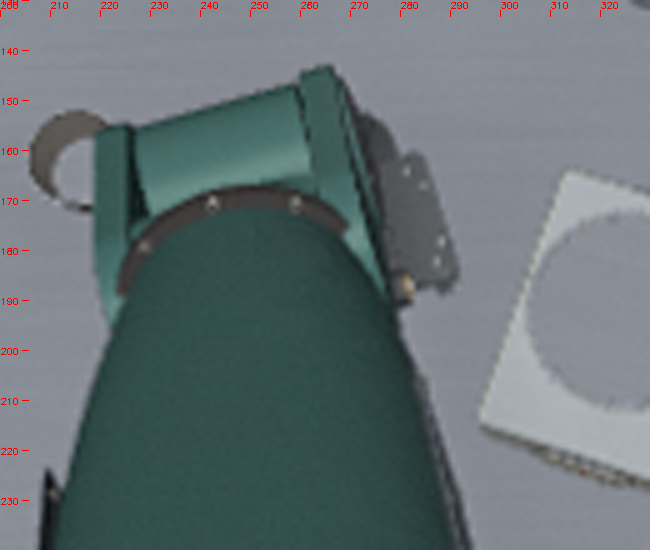

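View pics/s2.png

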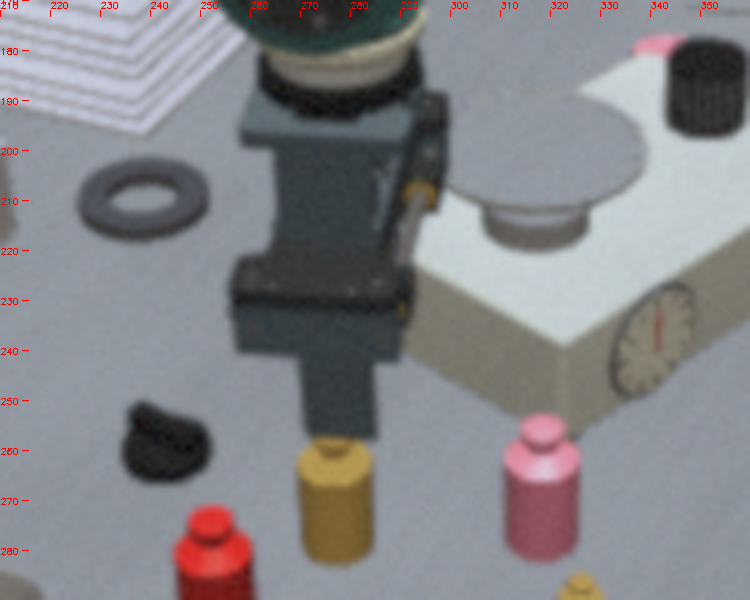

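Request:
send_rows(
  steps=[
    [[0, 0, 0], [0, 0, 0]],
    [[0, 0, 0], [0, 0, 0]],
    [[0, 0, 0], [0, 0, 0]],
  ],
)

```text
t: 3.2
eef_pos: [580.8, 179.9, 95.2]
ee_rot: [-0.104, 0.699, -0.699, 0.105]
contact_force: [0.4, -0.2, 1.0]
finger_gap: 65.1
```

```bash
python3 - <<'E'
from h import *
for i in range(2):
    s=r.sense();print(s["t"],s["eef_pos"],s["joint_velocities"]);
c=capture("side")
from scipy.spatial.transform import Rotation as R
s=r.sense();print(s["eef_pos"])
J=R.from_quat(s["ee_rot"]).as_matrix()[:,2]; print(J)
for k in(-1,0,1): print(proj(c,s["eef_pos"]+J*k*32.5))
print([proj(c,(583,185,z)) for z in(0,53,74)],[proj(c,(581,182,z)) for z in(0,53,74)])
E
```

```text
3.2 [580.84242566 179.89438901  95.18752584] [ 3.65390313e-05  3.56448194e-03  3.70398212e-03  9.99172972e-04
 -3.55211274e-03  4.58026092e-04]
3.2 [580.84242566 179.89438901  95.18752584] [ 3.65390313e-05  3.56448194e-03  3.70398212e-03  9.99172972e-04
 -3.55211274e-03  4.58026092e-04]
[580.67804394 179.8546664   94.99803735]
[ 2.91438386e-01 -9.56589602e-01  2.95751828e-05]
[276.41533533 254.99386301]
[278.71675822 246.78353109]
[280.91898015 238.92595223]
[array([278.27480537, 277.46977556]), array([277.53279665, 261.16543707]), array([277.22919786, 254.50708124])] [array([279.50868034, 276.95901382]), array([278.79455379, 260.66568799]), array([278.50237059, 254.01208328])]
```

Request:
send_rows(
  steps=[
    [[0.001, 0.003, 0], [0, 0, 0]],
    [[0.002, 0.005, 0], [0, 0, 0]],
    [[0.002, 0.005, -0.015], [0, 0, 0]],
    [[0.002, 0.005, -0.035], [0, 0, 0]],
    [[0.002, 0.005, -0.055], [0, 0, 0]],
    [[0.002, 0.005, -0.07], [0, 0, 0]],
    [[0.002, 0.005, -0.078], [0, 0, 0]],
    [[0.002, 0.005, -0.078], [0, 0, 0]],
    [[0.002, 0.005, -0.078], [0, 0, 0]],
    [[0.002, 0.005, -0.078], [0, 0, 0]],
  ],
)

```text
t: 4.08
eef_pos: [582.8, 185.0, 16.9]
ee_rot: [-0.104, 0.699, -0.699, 0.105]
contact_force: [0.4, 0.4, 0.7]
finger_gap: 65.2
```

```bash
python3 - <<'E'
from h import *
s=r.sense();print(s["t"],s["eef_pos"],s["contact_force"])
crop("side",210,170,150,120,5,"s3.png")
E
```

```text
4.0833 [582.78386629 184.99240237  16.88496218] [0.38830915 0.3906793  0.71263917]
```

View pics/s3.png

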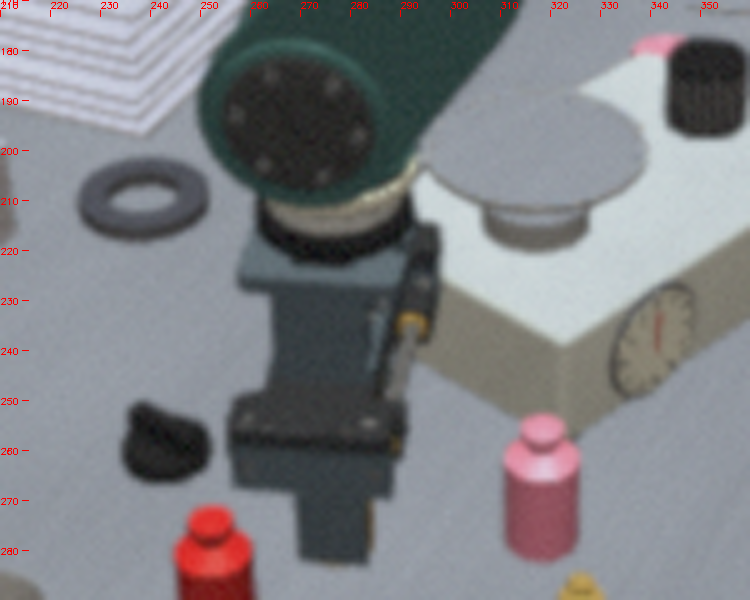

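The near finger covers the weight, with brass just visible at (284,275), so the jaws straddle it. I'll close.

Request:
send_rows(
  steps=[
    [[0, 0, 0], [0, 0, 0]],
    [[0, 0, 0], [0, 0, 0]],
    [[0, 0, 0], [0, 0, 0]],
    [[0, 0, 0], [0, 0, 0]],
    [[0, 0, 0], [0, 0, 0]],
    [[0, 0, 0], [0, 0, 0]],
  ],
  gripper=0.02,
  squeeze=30,
)

```text
t: 4.63
eef_pos: [582.3, 185.0, 16.3]
ee_rot: [-0.104, 0.699, -0.699, 0.104]
contact_force: [-2.2, 3.8, 6.1]
finger_gap: 37.3
```

Request:
send_rows(
  steps=[
    [[0, 0, 0.005], [0, 0, 0]],
    [[0, 0, 0.015], [0, 0, 0]],
    [[0, 0, 0.03], [0, 0, 0]],
    [[0, 0, 0.05], [0, 0, 0]],
    [[0, 0, 0.07], [0, 0, 0]],
    [[0, 0, 0.09], [0, 0, 0]],
    [[0, 0, 0.11], [0, 0, 0]],
    [[0, 0, 0.13], [0, 0, 0]],
    [[0, 0, 0.15], [0, 0, 0]],
    [[0, 0, 0.16], [0, 0, 0]],
    [[0, 0, 0.165], [0, 0, 0]],
    [[0, 0, 0.165], [0, 0, 0]],
  ],
)

```text
t: 5.63
eef_pos: [582.5, 184.7, 182.2]
ee_rot: [-0.104, 0.699, -0.699, 0.105]
contact_force: [-0.3, 0.4, -5.0]
finger_gap: 37.1
```

```bash
python3 - <<'E'
from h import *
s=r.sense();print(s["t"],s["eef_pos"],s["contact_force"],s["joints"])
crop("side",210,130,150,120,5,"s4.png")
E
```

```text
5.6333 [582.46348016 184.74145285 182.15757368] [-0.29503035  0.40173561 -5.017974  ] [ 2.69014520e-01  2.80903650e-01  1.93543007e+00 -5.18873724e-05
  9.23598396e-01  1.54410814e+00]
```

View pics/s4.png

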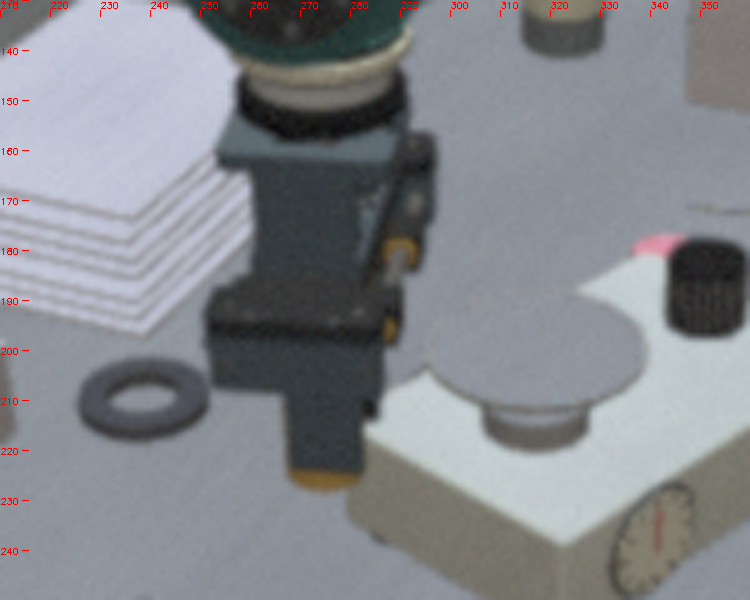

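The weight hangs upright in the jaws, its underside at (273,227), with 5 N of load. Next I'll carry it over the pan.

Request:
send_rows(
  steps=[
    [[-0.001, -0.008, 0], [0, 0, 0]],
    [[-0.003, -0.025, 0], [0, 0, 0]],
    [[-0.006, -0.047, 0], [0, 0, 0]],
    [[-0.008, -0.072, 0], [0, 0, 0]],
    [[-0.011, -0.097, 0], [0, 0, 0]],
    [[-0.014, -0.122, 0], [0, 0, 0]],
    [[-0.017, -0.145, 0], [0, 0, 0]],
    [[-0.02, -0.165, 0], [0, 0, 0]],
    [[-0.021, -0.18, 0], [0, 0, 0]],
    [[-0.022, -0.19, 0], [0, 0, 0]],
    [[-0.023, -0.195, 0], [0, 0, 0]],
    [[-0.023, -0.195, 0], [0, 0, 0]],
  ],
)

```text
t: 6.68
eef_pos: [558.6, -11.0, 180.3]
ee_rot: [-0.104, 0.699, -0.699, 0.104]
contact_force: [0.3, 0.3, -3.9]
finger_gap: 37.1
```

Request:
send_rows(
  steps=[
    [[0, 0, -0.004], [0, 0, 0]],
    [[0, 0, -0.01], [0, 0, 0]],
    [[0, 0, -0.016], [0, 0, 0]],
    [[0, 0, -0.021], [0, 0, 0]],
    [[0, 0, -0.025], [0, 0, 0]],
    [[0, 0, -0.025], [0, 0, 0]],
    [[0, 0, -0.025], [0, 0, 0]],
  ],
)

```text
t: 7.27
eef_pos: [559.0, -10.1, 155.6]
ee_rot: [-0.105, 0.699, -0.699, 0.104]
contact_force: [0.1, 0.8, -5.1]
finger_gap: 37.3
```

```bash
python3 - <<'E'
from h import *
s=r.sense();print(s["t"],s["eef_pos"],s["contact_force"],s["joints"])
crop("side",250,110,150,120,5,"s5.png")
E
```

```text
7.2667 [558.9881817  -10.11076693 155.57057334] [ 0.11697893  0.83715396 -5.11156381] [-5.97773646e-02  2.40875115e-01  2.04837222e+00  1.10435200e-05
  8.53024107e-01  1.21496864e+00]
```

View pics/s5.png

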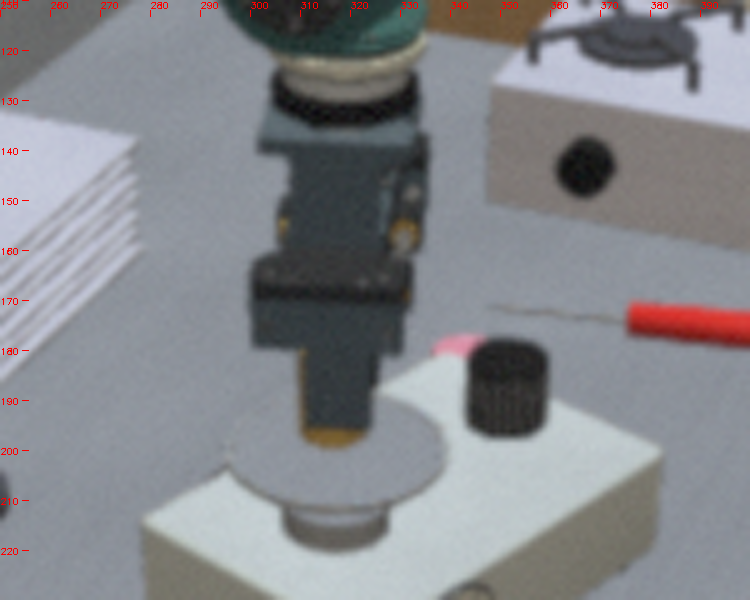

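Request:
send_rows(
  steps=[
    [[0, 0, -0.001], [0, 0, 0]],
    [[0, 0, -0.002], [0, 0, 0]],
    [[0, 0, -0.003], [0, 0, 0]],
    [[0, 0, -0.004], [0, 0, 0]],
    [[0, 0, -0.005], [0, 0, 0]],
    [[0, 0, -0.006], [0, 0, 0]],
    [[0, 0, -0.007], [0, 0, 0]],
    [[0, 0, -0.008], [0, 0, 0]],
    [[0, 0, -0.009], [0, 0, 0]],
    [[0, 0, -0.01], [0, 0, 0]],
    [[0, 0, -0.011], [0, 0, 0]],
    [[0, 0, -0.011], [0, 0, 0]],
  ],
)

```text
t: 8.32
eef_pos: [559.1, -10.3, 144.8]
ee_rot: [-0.104, 0.699, -0.699, 0.104]
contact_force: [-0.4, 0.1, -3.9]
finger_gap: 37.2
```

Request:
send_rows(
  steps=[
    [[0, 0, -0.001], [0, 0, 0]],
    [[0, 0, -0.002], [0, 0, 0]],
    [[0, 0, -0.003], [0, 0, 0]],
    [[0, 0, -0.004], [0, 0, 0]],
    [[0, 0, -0.005], [0, 0, 0]],
    [[0, 0, -0.006], [0, 0, 0]],
    [[0, 0, -0.006], [0, 0, 0]],
    [[0, 0, -0.006], [0, 0, 0]],
  ],
)

```text
t: 8.98
eef_pos: [559.2, -10.3, 138.9]
ee_rot: [-0.104, 0.699, -0.699, 0.104]
contact_force: [-1.0, 0.3, 0.1]
finger_gap: 37.2
```

```bash
python3 - <<'E'
from h import *
s=r.sense();print(s["t"],s["eef_pos"],s["contact_force"])
E
```

```text
8.9833 [559.20054977 -10.26261353 138.94638764] [-1.00708498  0.2755462   0.13645164]
```

Request:
send_rows(
  steps=[
    [[0, 0, 0], [0, 0, 0]],
    [[0, 0, 0], [0, 0, 0]],
    [[0, 0, 0], [0, 0, 0]],
    [[0, 0, 0], [0, 0, 0]],
    [[0, 0, 0], [0, 0, 0]],
    [[0, 0, 0], [0, 0, 0]],
  ],
  gripper=0.06,
)

```text
t: 9.48
eef_pos: [559.2, -10.3, 139.0]
ee_rot: [0.104, -0.699, 0.699, -0.104]
contact_force: [-0.6, 0.6, 0.0]
finger_gap: 60.1
```

Request:
send_rows(
  steps=[
    [[0, 0, 0.005], [0, 0, 0]],
    [[0, 0, 0.015], [0, 0, 0]],
    [[0, 0, 0.03], [0, 0, 0]],
    [[0, 0, 0.045], [0, 0, 0]],
    [[0, 0, 0.06], [0, 0, 0]],
    [[0, 0, 0.075], [0, 0, 0]],
    [[0, 0, 0.085], [0, 0, 0]],
    [[0, 0, 0.09], [0, 0, 0]],
    [[0, 0, 0.095], [0, 0, 0]],
    [[0, 0, 0.095], [0, 0, 0]],
  ],
)

```text
t: 10.32
eef_pos: [559.4, -10.3, 234.7]
ee_rot: [0.104, -0.699, 0.699, -0.104]
contact_force: [0.7, -0.3, 0.4]
finger_gap: 60.2
```

```bash
python3 - <<'E'
from h import *
s=r.sense();print(s["t"],s["eef_pos"],s["contact_force"])
crop("side",250,110,150,120,5,"s6.png")
E
```

```text
10.3167 [559.36275712 -10.29688551 234.65846829] [ 0.73326775 -0.28278029  0.40523444]
```

View pics/s6.png

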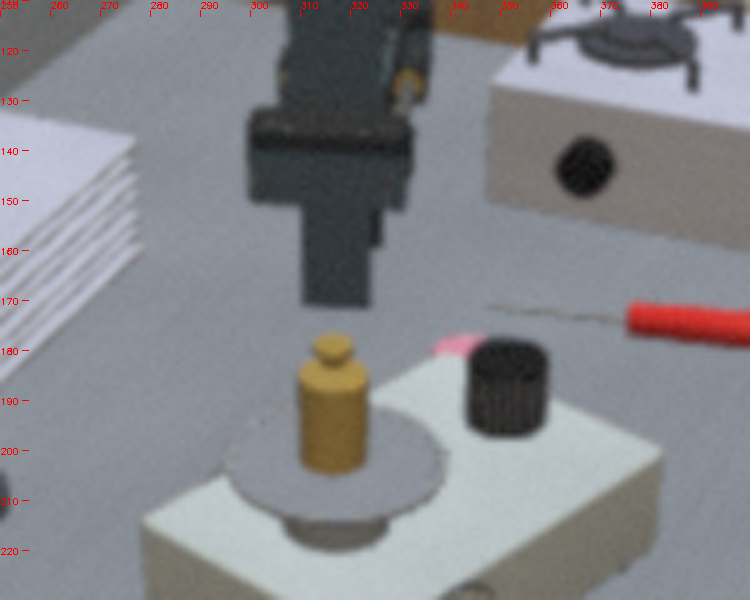

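The weight stands upright in the middle of the pan, its base at (317,202), and the pan is sagging slightly. I'll go to the cap next.

Request:
send_rows(
  steps=[
    [[-0.004, -0.011, 0], [0, 0, 0]],
    [[-0.012, -0.032, 0], [0, 0, 0]],
    [[-0.022, -0.06, 0], [0, 0, 0]],
    [[-0.032, -0.088, 0], [0, 0, 0]],
    [[-0.042, -0.113, 0], [0, 0, 0]],
    [[-0.047, -0.128, 0], [0, 0, 0]],
    [[-0.05, -0.135, 0], [0, 0, 0]],
    [[-0.05, -0.135, -0.02], [0, 0, 0]],
    [[-0.05, -0.135, -0.045], [0, 0, 0]],
    [[-0.05, -0.135, -0.07], [0, 0, 0]],
    [[-0.05, -0.135, -0.085], [0, 0, 0]],
    [[-0.05, -0.135, -0.09], [0, 0, 0]],
  ],
  gripper=0.075,
)

```text
t: 11.37
eef_pos: [507.4, -144.7, 141.1]
ee_rot: [-0.106, 0.7, -0.699, 0.103]
contact_force: [0.7, 0.5, -0.4]
finger_gap: 74.9
```

Request:
send_rows(
  steps=[
    [[0, 0, 0], [0, 0, 0]],
    [[0, 0, 0], [0, 0, 0]],
  ],
)

```text
t: 11.53
eef_pos: [509.4, -145.2, 144.3]
ee_rot: [-0.104, 0.699, -0.699, 0.104]
contact_force: [-1.0, -1.2, -0.1]
finger_gap: 75.2
```

```bash
python3 - <<'E'
from h import *
s=r.sense();print(s["t"],s["eef_pos"],s["contact_force"],s["moment"],s["joints"])
crop("side",280,90,150,120,5,"s7.png")
E
```

```text
11.5333 [ 509.3593795  -145.23868086  144.30711737] [-0.95535424 -1.18708436 -0.14251617] [-0.01531414 -0.01353796 -0.01925337] [-3.21800140e-01  2.13956138e-01  2.11008114e+00  7.29658231e-05
  8.17609328e-01  9.52993986e-01]
```

View pics/s7.png

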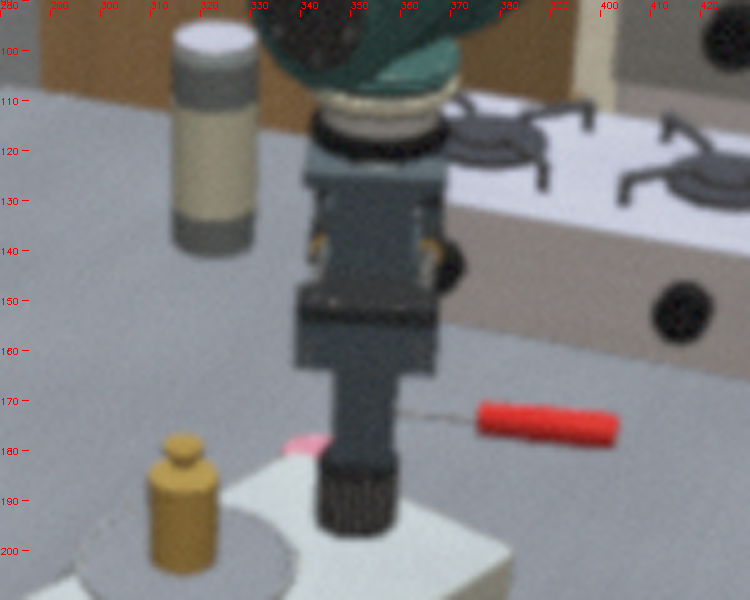

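```bash
python3 - <<'E'
from h import *
c=capture("side");p=r.sense()["eef_pos"]
from scipy.spatial.transform import Rotation as R
J=R.from_quat(r.sense()["ee_rot"]).as_matrix()[:,2]
print([proj(c,p+J*k) for k in (-37,-50,0)])
print([proj(c,(509.5,-145.5,z)) for z in(83,104,125)],proj(c,(512,-145,104)))
E
```

```text
[array([350.9348856 , 181.53070419]), array([350.69880926, 183.86978867]), array([351.58756355, 175.06513342])]
[array([350.83325837, 193.57577694]), array([351.12262088, 187.40163493]), array([351.41655328, 181.13389843])] [350.25291657 187.30632007]
```

```bash
python3 - <<'E'
from h import *
c=capture("side");J=np.array([.291,-.957,0])
for p,w in [((578.2,179.2,90.7),32.5),((580.8,179.9,95),32.5),((582.8,185,16.9),32.5),((559,-10.1,155.6),18.6),((559.4,-10.3,234.7),30),((509.4,-145.2,144.3),37.5)]:
    p=np.array(p);print(proj(c,p-J*w),proj(c,p-J*(w+13)))
crop("side",330,150,50,55,14,"s8.png",c)
crop("top",330,150,90,80,8,"t8.png")
E
```

```text
[277.51876327 256.5044219 ] [276.57720789 259.90152289]
[276.353447   254.99291187] [275.39983492 258.38182881]
[275.85749725 280.89366689] [274.92748483 284.40955296]
[316.49399113 194.41429755] [315.95781647 196.99570273]
[316.02997536 170.14347266] [315.46852662 172.62125097]
[351.01822438 181.89466737] [350.77903509 184.2339533 ]
```

View pics/s8.png

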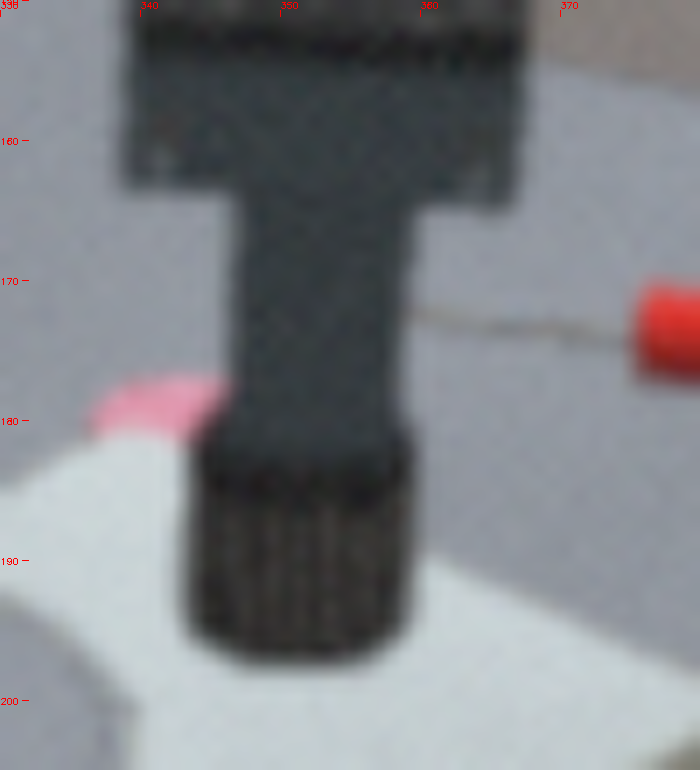

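View pics/t8.png

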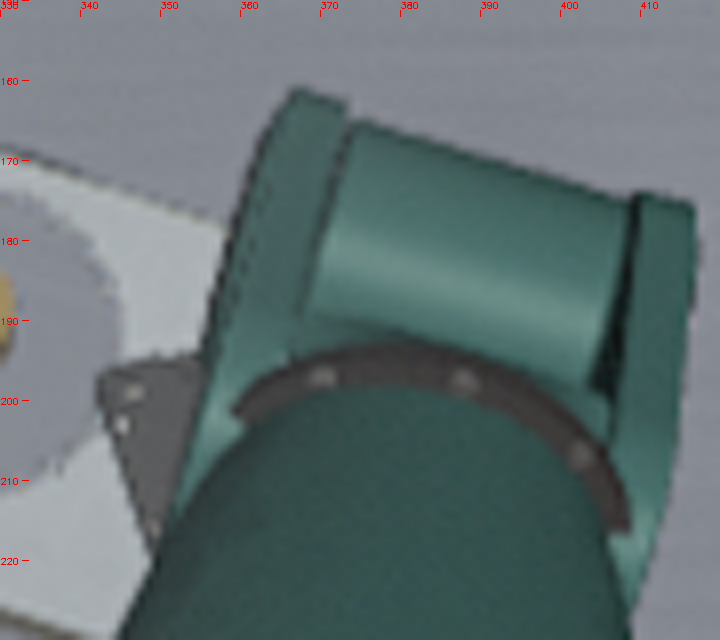

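Request:
send_rows(
  steps=[
    [[0.0015, 0, -0.008], [0, 0, 0]],
    [[0.0015, 0, -0.022], [0, 0, 0]],
    [[0.0015, 0, -0.036], [0, 0, 0]],
    [[0.0015, 0, -0.047], [0, 0, 0]],
    [[0.0015, 0, -0.052], [0, 0, 0]],
    [[0.0015, 0, -0.054], [0, 0, 0]],
    [[0.0015, 0, -0.054], [0, 0, 0]],
    [[0.0015, 0, -0.054], [0, 0, 0]],
  ],
)

```text
t: 12.4
eef_pos: [511.0, -145.4, 90.3]
ee_rot: [0.104, -0.699, 0.699, -0.104]
contact_force: [-0.1, -0.3, 0.3]
finger_gap: 74.8
```

Request:
send_rows(
  steps=[
    [[0, 0, 0], [0, 0, 0]],
    [[0, 0, 0], [0, 0, 0]],
    [[0, 0, 0], [0, 0, 0]],
    [[0, 0, 0], [0, 0, 0]],
    [[0, 0, 0], [0, 0, 0]],
    [[0, 0, 0], [0, 0, 0]],
    [[0, 0, 0], [0, 0, 0]],
    [[0, 0, 0], [0, 0, 0]],
  ],
  gripper=0.03,
  squeeze=30,
)

```text
t: 13.07
eef_pos: [510.8, -145.3, 90.2]
ee_rot: [0.104, -0.699, 0.699, -0.104]
contact_force: [-1.4, -0.4, 5.4]
finger_gap: 47.6
```

```bash
python3 - <<'E'
from h import *
s=r.sense();print(s["t"],s["eef_pos"],s["contact_force"],s["moment"],s["joints"],s["finger_gap"])
crop("side",280,90,150,120,5,"s9.png")
E
```

```text
13.0667 [ 510.76252134 -145.32249016   90.15153276] [-1.42174198 -0.43099291  5.36983531] [ 0.07759326  0.20964577 -0.02438859] [-3.21082834e-01  3.08064889e-01  2.12103449e+00 -1.11798438e-05
  7.12279768e-01  9.53880733e-01] 47.64214587630637
```

View pics/s9.png

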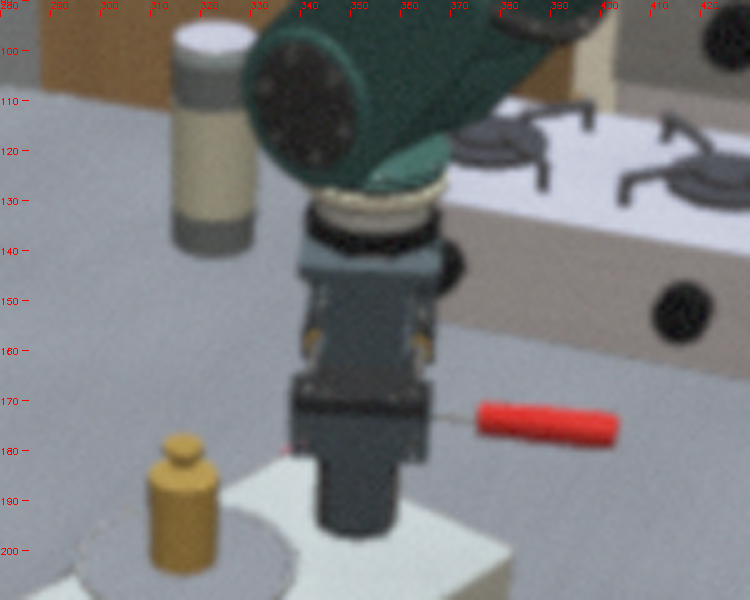

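The cap is gripped (gap 47.6 mm) and centred. I'll try counter-clockwise (+z) slowly.

Request:
send_rows(
  steps=[
    [[0, 0, 0], [0, 0, 0.03]],
    [[0, 0, 0], [0, 0, 0.06]],
    [[0, 0, 0], [0, 0, 0.09]],
    [[0, 0, 0], [0, 0, 0.12]],
    [[0, 0, 0], [0, 0, 0.12]],
  ],
)

```text
t: 13.53
eef_pos: [511.0, -145.7, 90.2]
ee_rot: [0.146, -0.692, 0.692, -0.147]
contact_force: [-0.1, -5.3, 5.0]
finger_gap: 47.7
```

```bash
python3 - <<'E'
from h import *
s=r.sense();print(s["t"],s["eef_pos"],s["contact_force"],s["moment"],s["joints"][5],s["tau"][5])
E
```

```text
13.5333 [ 511.01284796 -145.68215028   90.17408202] [-0.06349688 -5.26619875  5.04333958] [-0.86888684  0.07631521 -0.14201654] 0.8326487482822684 -0.8537600934505463
```

Request:
send_rows(
  steps=[
    [[0, 0, 0], [0, 0, 0.03]],
    [[0, 0, 0], [0, 0, 0.06]],
    [[0, 0, 0], [0, 0, 0.09]],
    [[0, 0, 0], [0, 0, 0.12]],
    [[0, 0, 0], [0, 0, 0.12]],
  ],
)

```text
t: 13.95
eef_pos: [510.9, -145.9, 90.1]
ee_rot: [0.187, -0.682, 0.682, -0.187]
contact_force: [-1.4, -9.1, 2.3]
finger_gap: 47.7
```

```bash
python3 - <<'E'
from h import *
s=r.sense();print(s["t"],s["eef_pos"],s["contact_force"],s["moment"],s["joints"][5],s["tau"][5],s["finger_gap"])
E
```

```text
13.95 [ 510.91715589 -145.94474503   90.07713053] [-1.42965803 -9.11577074  2.28620471] [-1.65453338  0.13306873 -0.89496538] 0.7141515306295745 -1.6236845031380653 47.69773440439399
```

Counter-clockwise, Mz rose from −0.14 to −0.9 Nm near 0.15–0.2 rad, which points to the wrong-way stop. I'll reverse to clockwise.

Request:
send_rows(
  steps=[
    [[0, -0.0005, 0], [0, 0, -0.05]],
    [[0, -0.0005, 0], [0, 0, -0.1]],
    [[0, -0.0005, 0], [0, 0, -0.15]],
    [[0, -0.0005, 0], [0, 0, -0.2]],
    [[0, -0.0005, 0], [0, 0, -0.25]],
    [[0, -0.0005, 0], [0, 0, -0.3]],
    [[0, -0.0005, 0], [0, 0, -0.35]],
    [[0, -0.0005, 0], [0, 0, -0.4]],
    [[0, -0.0005, 0], [0, 0, -0.45]],
    [[0, -0.0005, 0], [0, 0, -0.5]],
    [[0, -0.0005, 0], [0, 0, -0.55]],
    [[0, -0.0005, 0], [0, 0, -0.55]],
  ],
)

```text
t: 14.95
eef_pos: [510.8, -145.6, 90.1]
ee_rot: [0.006, 0.707, -0.707, -0.006]
contact_force: [-0.2, 0.7, 4.4]
finger_gap: 47.8
```

```bash
python3 - <<'E'
from h import *
s=r.sense();print(s["t"],s["eef_pos"],s["contact_force"],s["moment"],s["joints"][5],s["tau"][5],s["finger_gap"])
E
```

```text
14.95 [ 510.77980433 -145.64370003   90.05415965] [-0.24380643  0.74152759  4.41004054] [ 0.11087955  0.03036348 -0.01246748] 1.266310623173944 1.130838766694069 47.81284400596029
```

Clockwise turns freely (Mz ≈ 0). I'll carry on to about 1.0 rad.

Request:
send_rows(
  steps=[
    [[0, 0, 0], [0, 0, -0.06]],
    [[0, 0, 0], [0, 0, -0.12]],
    [[0, 0, 0], [0, 0, -0.18]],
    [[0, 0, 0], [0, 0, -0.24]],
    [[0, 0, 0], [0, 0, -0.3]],
    [[0, 0, 0], [0, 0, -0.36]],
    [[0, 0, 0], [0, 0, -0.42]],
    [[0, 0, 0], [0, 0, -0.48]],
    [[0, 0, 0], [0, 0, -0.54]],
    [[0, 0, 0], [0, 0, -0.6]],
    [[0, 0, 0], [0, 0, -0.62]],
    [[0, 0, 0], [0, 0, -0.62]],
  ],
)

```text
t: 15.95
eef_pos: [510.6, -145.4, 90.0]
ee_rot: [0.221, 0.672, -0.672, -0.221]
contact_force: [-0.1, 5.4, 5.2]
finger_gap: 48.0
```

```bash
python3 - <<'E'
from h import *
s=r.sense();print(s["t"],s["eef_pos"],s["contact_force"],s["moment"],s["joints"],s["tau"][5],s["finger_gap"])
E
```

```text
15.95 [ 510.64884773 -145.40537905   90.02223624] [-0.08021917  5.42226805  5.18983645] [ 0.84730726  0.01362402 -0.0099371 ] [-3.21563992e-01  3.08328194e-01  2.12100603e+00  7.89624402e-04
  7.12482017e-01  1.88336066e+00] 0.6287161074578762 47.98793127296935
```

Mz is still about 0, so no stop yet. I'll lift slowly and watch the force.

Request:
send_rows(
  steps=[
    [[0, 0, 0.001], [0, 0, 0]],
    [[0, 0, 0.002], [0, 0, 0]],
    [[0, 0, 0.003], [0, 0, 0]],
    [[0, 0, 0.004], [0, 0, 0]],
    [[0, 0, 0.006], [0, 0, 0]],
    [[0, 0, 0.006], [0, 0, 0]],
  ],
)

```text
t: 16.45
eef_pos: [510.4, -145.4, 95.8]
ee_rot: [0.22, 0.672, -0.672, -0.221]
contact_force: [0.9, 5.4, 0.2]
finger_gap: 47.7
```

```bash
python3 - <<'E'
from h import *
s=r.sense();print(s["t"],s["eef_pos"],s["contact_force"],s["moment"])
E
```

```text
16.45 [ 510.35683094 -145.42571321   95.81658796] [0.93531099 5.39545182 0.21161564] [ 1.08568326 -0.12052139  0.04915732]
```

Request:
send_rows(
  steps=[
    [[0, 0.0004, 0.004], [0, 0, 0]],
    [[0, 0.0004, 0.009], [0, 0, 0]],
    [[0, 0.0004, 0.015], [0, 0, 0]],
    [[0, 0.0004, 0.021], [0, 0, 0]],
    [[0, 0.0004, 0.028], [0, 0, 0]],
    [[0, 0.0004, 0.036], [0, 0, 0]],
    [[0, 0.0004, 0.045], [0, 0, 0]],
    [[0, 0.0004, 0.054], [0, 0, 0]],
    [[0, 0.0004, 0.063], [0, 0, 0]],
    [[0, 0.0004, 0.07], [0, 0, 0]],
    [[0, 0.0004, 0.074], [0, 0, 0]],
    [[0, 0.0004, 0.074], [0, 0, 0]],
  ],
)

```text
t: 17.45
eef_pos: [511.1, -145.5, 171.0]
ee_rot: [-0.221, -0.672, 0.672, 0.22]
contact_force: [0.2, -1.2, -1.7]
finger_gap: 47.6
```

Request:
send_rows(
  steps=[
    [[0, 0, 0], [0, 0, 0]],
    [[0, 0, 0], [0, 0, 0]],
    [[0, 0, 0], [0, 0, 0]],
    [[0, 0, 0], [0, 0, 0]],
    [[0, 0, 0], [0, 0, 0]],
    [[0, 0, 0], [0, 0, 0]],
  ],
)

```text
t: 17.95
eef_pos: [510.5, -145.4, 169.7]
ee_rot: [0.22, 0.672, -0.672, -0.221]
contact_force: [-0.3, -0.5, -1.2]
finger_gap: 47.5
```

```bash
python3 - <<'E'
from h import *
s=r.sense();print(s["t"],s["eef_pos"],s["contact_force"],s["moment"],s["finger_gap"],s["joint_velocities"])
crop("side",260,90,160,120,5,"s10.png")
crop("top",200,130,250,150,3,"t10.png")
E
```

```text
17.95 [ 510.5432481  -145.35279011  169.72779132] [-0.28003145 -0.50295194 -1.19304445] [0.07406121 0.04318766 0.02744654] 47.52332594201622 [-0.00019265 -0.00328422 -0.00034625  0.00115803  0.00162051  0.00103442]
```

View pics/s10.png

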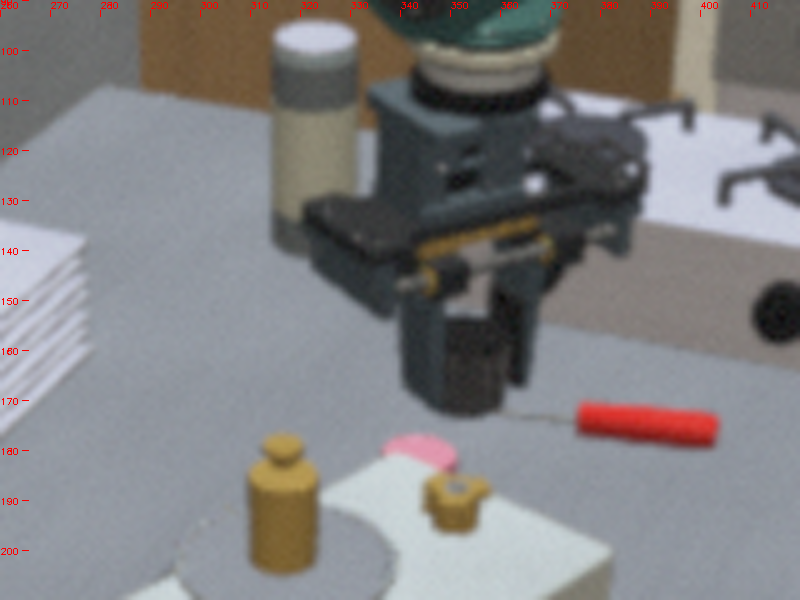

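View pics/t10.png

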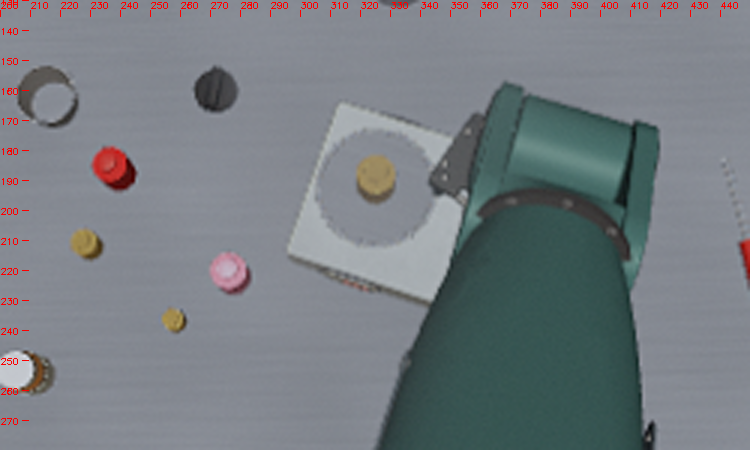

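The cap is in the fingers at about (354,163), with the bare brass neck below at (351,188). The weight stands on the pan at (316,190), and the other objects are where they were. I'll hand in.

```bash
python3 - <<'E'
from h import *
print(r.hand_in()); s=r.sense(); print(s["t"],s["eef_pos"],s["finger_gap"])
E
```

```text
the job is handed in; nothing more can be done
None
the job is handed in; nothing more can be done
```

I've handed the job in at about 18 s, with the weight standing on the pan and the cap off and held about 80 mm above its seat.

- **Weight:** I lowered the biggest brass weight onto the middle of the pan in 1 mm steps. I let go once the tool force read about zero, when the pan had sunk about 7.5 mm, well short of its stop. It still stood there in the last pictures.
- **Cap:** Counter-clockwise (seen from above) met the stop: the twisting moment about the vertical rose to −0.9 Nm after about 0.2 rad. Clockwise turned freely, and at about 1.0 rad the cap lifted off with almost no resistance.
- **Last checks:** The side view shows the bare brass neck below the held cap. The arm was still, the finger gap was 47.5 mm and the measured force was about 1 N, close to the cap's weight. The loose objects I could see in the final pictures looked unmoved.

No check failed. The two cameras disagreed by 2 to 7 mm on some positions, so I moved the tool 1.5 mm before gripping the cap. A side force of about 5 N against the neck in the last part of the turn and at the start of the lift disappeared once the cap was off.

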